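Back the sample feed wheel off by one notch

ROBOT

A 6-joint arm with a two-finger parallel gripper is mounted at the origin on a cart in front of the work surface, level with it; the furniture and walls round the work are solid. World frame = base frame: x ahead of the robot, y to its left, z up, the work surface at z = 0. Lengths are in m, angles in rad, forces in N, time in s.
With the tool pointing down it reaches from about 0.275 to 0.725 m from the base axis. Payload 5.6 kg.
Tool frame: the origin (TCP) lies midway between the tips of the shut fingers; the grasp point (between the pads) lies 19 mm behind it; z points along the fingers, y is the direction in which the jaws open and shut (so a half turn about z gives the same grasp; the last joint's range is limited). The gripper opens to 85 mm and grips with 20 to 120 N. Pads are 22 mm wide; open, the fingers measure 114 mm over their backs; the gripper's body (76 mm by 85 mm) begins 54 mm behind the grasp point. The pads swing forward as they close: fully open they stand 13 mm farther back than shut.
Start: joints at [1.56, 0.255, 0.108, 0, -1.424, -0.285], TCP at [0.16, 0.526, 0.197] pointing down, gripper open.
Joint ranges: [-2.95, 2.95], [-1.21, 1.97], [-1.09, 1.5], [-2.87, 1.71], [-2.94, -0.07], [-3.05, 3.05]. Speed limits (rad/s): [2.57, 2.57, 3.14, 3.14, 3.14, 3.14].

INTERFACE

Orientations are given as [roll, pitch, yaw] about the fixed x, y, z axes, in that order (R = Rz(yaw) Ry(pitch) Rx(roll)).
In Python, from plant import robot gives the robot as it stands. The module is installed in compiled form; this text tells all that it offers.
- The arm moves only by the shell command python3 -m pendant 'ROWS' [FORCE]. ROWS is a JSON object of lists of equal length, an entry for each row: "linear": the shift along the tool's x, y, z in m, a list of three; "rot": the turn, a rotation vector about the tool's x, y, z in degrees, a list of three; "hand": the finger opening in m, from 0 to 0.0854. A call has exactly 5 rows; each row shifts and turns the pose as measured when the row begins, along the tool's axes as they then stand; what a row does not reach is not made up. A row lasts 1/10 s, in which the tool goes at most 50 mm and 8.59 degrees, less where a joint would pass 70% of its speed; a pose out of reach is approached as far as the arm can. A call is refused whole if a number of a shift passes 0.05 or a number of a turn 8.59, either way. A call with a gripper value outside its range is refused whole. The fingers move at their own pace and stop on an object; FORCE is the grip in N (left out, the last holds). Time passes only in rows, so rows that do not move let the fingers close, or fill a call up. It gives the time, the measured TCP pose, the force and the opening at its end, in the units of the state.
- robot.get_obs(): the state, without advancing time (a new reading comes with each control period).
- robot.camera(name): name is "side" or "top"; returns the picture (400x640x3 uint8, red, green, blue); there is no depth.
- robot.calibration(name): a dict with "vertical_fov" (degrees; the focal length in pixels is half the picture's height over the tangent of half this angle, whatever the lens; pixels are square), "cx", "cy" (the principal point, pixels), "extrinsics" (4x4, takes a point from camera to world coordinates). Camera axes: x right, y up, looking along -z (the intrinsics and any distortion apply to the point x, -y, -z); pixel columns grow to the right and rows downward; lengths in m; the calibration is good to about 2 mm. A picture is of the moment at which its call begins. calibration takes no time and is no camera call.
- robot.job_done(): hands the job in, once; it reports no verdict.
The state is a dict: "clock": time; "q": joint angles; "joint_vel": joint speeds; "tau": joint torques, N m; "ee_pos": TCP position; "orientation": TCP orientation; "ft_force": force on the tool from outside, world axes, zero at the start; "moment": the same for the moment, N m; "gripper_width": finger opening in m.
Only numpy, scipy, OpenCV 4.12 (cv2) and the standard library are available. Lean on these libraries where they do the work, as an engineer would, in place of code of your own. Each camera call takes 0.05 s, during which the arm holds its last target. There are 200 camera calls.

TASK

The sample feed wheel has been advanced one notch too far. With a closed fingertip push the pawl's ball lever outward until the pawl tips over and stays lifted, push the wheel by its finger peg backward (clockwise seen from above) just one notch, then tip the lever back so that the pawl drops fully into that notch. Only push, grasp nothing, do not run the wheel on to another notch either way, and leave the things standing around where they are.

Things in the scene. Friction and masses are not known exactly. Their poses are not given: they have to be found in the camera images.
- feeder: Stand of the feed wheel, fixed to the bench; origin on the bench on the wheel's upright axis, +y towards the pawl's bracket. The wheel on it is a flat grey carousel, 190 mm across; three capped tubes are clipped in it, tops 106 mm above the bench. On its rim, 80 to 94 mm from the axis, stand ten steel saw teeth 9 mm high, 36 degrees apart, between which are ten notches.
- wheel_axis (a point): centre of the feed wheel: on its upright axis at the top of the deck, 58 mm above the bench; it does not move.
- feed_wheel (a joint): wheel angle, rad: falls clockwise seen from above (backward; blocked while the pawl is down), grows anticlockwise (forward). One notch is 0.628. The nose has play: it is fully down from 0.00 (tooth face against it) to +0.20 (foot of the ramp) in its first notch, and from -0.63 to -0.43 in the next one back. Light friction, about 2 N at the peg; stays where it is left.
- peg (a point): finger peg of the wheel: the one upright steel pin, 12 mm thick, on the deck 62 mm from the axis, with a black ball (18 mm) on top; it turns with the wheel. The pin stands 58 to 104 mm above the bench, the ball's centre is 108 mm above it; this point is on the pin's line, 93 mm above the bench.
- pawl_pivot (a point): middle of the pawl's pivot pin, in a bracket beside the wheel, 121 mm from the wheel's axis, 85 mm above the bench; fixed. The bracket is 40 mm wide and reaches 95 mm above the bench. The level line from the wheel's axis to this point is the outward direction; the pin is level and square to it.
- pawl_ball (a point): centre of the black ball (18 mm) at the end of the pawl's finger lever, a 7 mm steel rod; the ball is 55 mm from the pivot. Pawl down: the lever leans 25 degrees from upright towards the wheel (ball 98 mm from the wheel's axis, 135 mm above the bench). Pawl fully lifted: it leans 35 degrees outward (ball 153 mm from the axis, 130 mm above the bench).
- pawl (a joint): pawl angle, rad: 0 = down, nose fully in a notch; grows as the ball is pushed outward, away from the wheel, which lifts the nose; 1.05 = stop, fully lifted; above 0.4 the nose clears the teeth. The ball is its weight: beyond about 0.55 it falls over outward and stays lifted, below that it falls back to the wheel. Less than 1 N at the ball moves it.
- stain_jar_c (a point): Bystander, loose: closed stain jar with a wide black lid, 67 mm across, 114 high; point at its centre, 56 mm up.
- oil_bottle_c (a point): Bystander, loose: small dropper bottle with a black nozzle, 25 mm across, 70 high; point at its centre, 35 mm up.
- buffer_bottle_c (a point): Bystander, loose: small dropper bottle with a white nozzle, 25 mm across, 75 high; point at its centre, 37 mm up.
- syringe_c (a point): Bystander, loose: syringe lying down, 85 mm long, 18 high; point at its centre, 9 mm up.
- forceps_c (a point): Bystander, loose: forceps lying down, 134 mm long, 8 high; point at its centre, 4 mm up.
- marker_c (a point): Bystander, loose: marker pen lying down, 136 mm long, 13 high; point at its centre, 7 mm up.
- slide_stack_c (a point): Bystander, loose: stack of glass slides, 34 x 82 mm, 5 high; point at its centre, 3 mm up.

How it is judged:
On the way, in this order (a step that is already met when the one before it is completed fails the run):
1. the pawl is lifted and stays over while the wheel is still in its first notch (value of joint pawl above 0.7 rad and value of joint feed_wheel above -0.2 rad), for 0.3 s.
2. with the pawl lifted, the wheel is pushed backward so that the tooth has passed the nose (value of joint pawl above 0.5 rad and value of joint feed_wheel below -0.25 rad), for 0.1 s.
At the end, for the whole second after the job is handed in: The wheel rests one notch back (its angle between -0.68 and -0.34 rad) and the pawl is down in that notch (its angle under 0.10 rad) (value of joint feed_wheel between -0.68 and -0.34 rad and value of joint pawl below 0.1 rad and velocity of joint feed_wheel between -0.05 and 0.05 rad/s); the robot touches nothing.
It fails at once if the wheel goes backward past the one notch (below -0.80 rad) (value of joint feed_wheel below -0.8 rad).
It fails at once if the wheel is run forward (above +0.45 rad) (value of joint feed_wheel above 0.45 rad).
It fails at once if a bystander is moved by more than 30 mm, tipped over or lifted (distance of any of stain_jar_c, oil_bottle_c, buffer_bottle_c, syringe_c, forceps_c, marker_c, slide_stack_c from where it was at the start of the episode above 0.03 m).
It also fails if it takes over 48 s, if anything falls off the work surface, if the arm or the gripper's body presses on something with over 40 N, if the wrist force passes 120 N, or if a joint passes its speed limit or range.

## Working session

There is one attempt and no reset: what is moved stays moved. The work goes in short steps, Python scripts to look and compute and a shell command to move; the robot and the scene stay as the last step left them, time stands still between calls to the robot, and variables do not carry over. Pictures are saved under pics/ and viewed, about 8 in all and at most 12, crops included, and the job is handed in when it is done.

```bash
mkdir -p pics; ls
python3 - <<'E'
from plant import robot
import cv2,numpy as np
for n in("top","side"):
    c=robot.calibration(n);print(n,{k:(np.round(v,4).tolist() if k=="extrinsics" else v) for k,v in c.items()})
    cv2.imwrite(f"pics/{n}0.png",robot.camera(n)[:,:,::-1])
o=robot.get_obs();print(o)
E
```

```text
pics
top {'vertical_fov': 47.65030816231222, 'cx': 322.67405107882513, 'cy': 197.2414453732673, 'extrinsics': [[-0.0595, 0.9743, -0.2173, 0.3049], [-0.9982, -0.0592, 0.0078, 0.0062], [-0.0052, 0.2174, 0.9761, 0.9284], [0.0, 0.0, 0.0, 1.0]]}
side {'vertical_fov': 45.34201089460296, 'cx': 326.1743085578406, 'cy': 194.39558886714022, 'extrinsics': [[-0.9611, 0.19, -0.2004, 0.3106], [-0.2762, -0.6703, 0.6888, 0.6015], [-0.0034, 0.7173, 0.6967, 0.6909], [0.0, 0.0, 0.0, 1.0]]}
{'clock': 0.1, 'q': array([ 1.55958829e+00,  2.55682596e-01,  1.07111972e-01, -3.97250634e-04,
       -1.42385194e+00, -2.84578677e-01]), 'joint_vel': array([-0.00073408, -0.00048622,  0.00201159,  0.00229759, -0.00037893,
       -0.00076012]), 'tau': array([-1.45752805e-03, -3.87604380e+01,  2.38476044e+01,  5.37778839e+00,
       -3.71764167e-03, -1.35267200e-06]), 'ee_pos': array([0.16014594, 0.52565797, 0.19668412]), 'orientation': array([ 3.13992151e+00, -7.95020396e-05, -2.95845128e-01]), 'ft_force': array([-0.47342991,  0.31768361, -0.13829192]), 'moment': array([-0.02512518,  0.02183109, -0.00781051]), 'gripper_width': 0.08530135223197165}
```

View pics/top0.png

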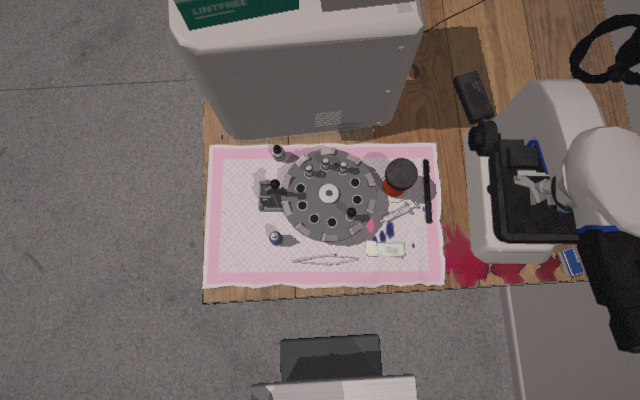

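View pics/side0.png

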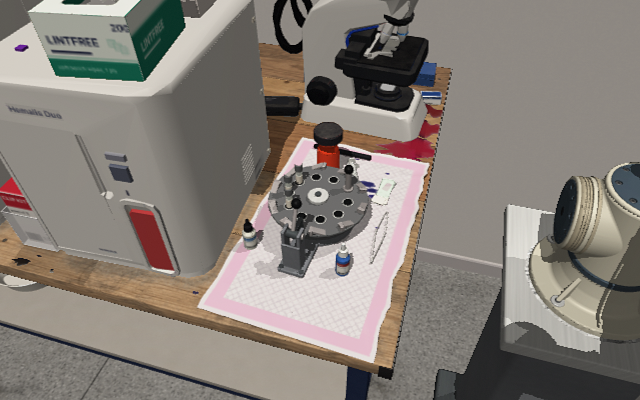

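The top view shows the wheel hub at about (329,193), the pawl ball at about (275,184), with the bracket left of it, and the peg ball at about (351,212). In the side view the hub is at (318,196), the pawl ball at (296,203) and the peg ball at (348,170). I'll zoom in.

Run:
```python
import cv2,numpy as np
a=cv2.imread("pics/top0.png")[135:275,240:440]; b=cv2.imread("pics/side0.png")[115:285,230:410]
a=cv2.resize(a,None,fx=4,fy=4,interpolation=2); b=cv2.resize(b,None,fx=3.5,fy=3.5,interpolation=2)
cv2.imwrite("pics/t1.png",a);cv2.imwrite("pics/s1.png",b)
```

```text
(no output)
```

View pics/t1.png

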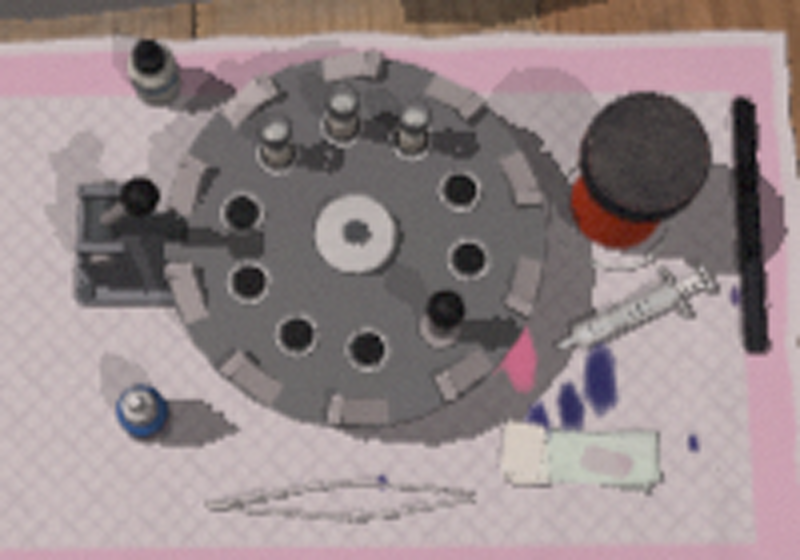

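View pics/s1.png

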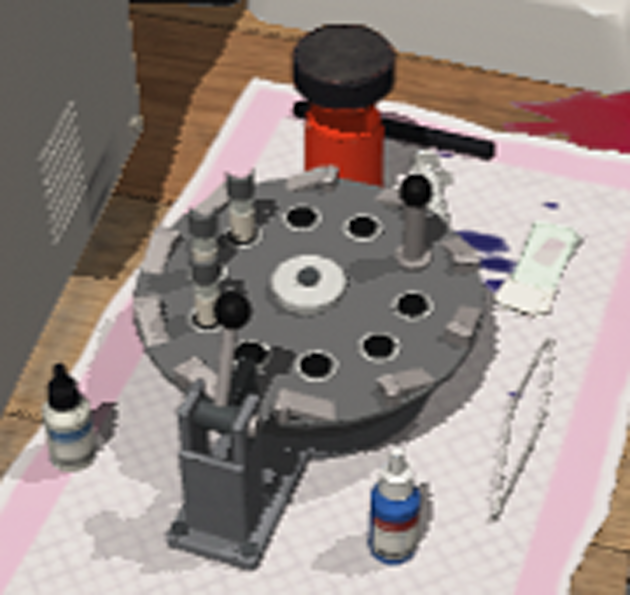

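In the crops, the pawl ball is at full-image (274.6,183.9) top and (296.4,203.7) side. The peg ball is at (351.1,212.1) and (348.7,169.1), and the hub at (329.1,192.9) and (317.9,194.0). Pawl down, wheel in its first notch.

```bash
cat > h.py <<'E'
from plant import robot
import numpy as np
def ray(n,p):
    c=robot.calibration(n);f=200/np.tan(np.radians(c["vertical_fov"]/2));E=np.array(c["extrinsics"])
    d=E[:3,:3]@np.array([(p[0]-c["cx"])/f,-(p[1]-c["cy"])/f,-1]);return E[:3,3],d/np.linalg.norm(d)
def tri(a,b):
    (o1,d1),(o2,d2)=ray("top",a),ray("side",b)
    s=np.linalg.lstsq(np.c_[d1,-d2],o2-o1,rcond=None)[0]
    p,q=o1+s[0]*d1,o2+s[1]*d2;return (p+q)/2,np.linalg.norm(p-q)
def at(n,p,z):
    o,d=ray(n,p);return o+d*(z-o[2])/d[2]
def proj(n,P):
    c=robot.calibration(n);f=200/np.tan(np.radians(c["vertical_fov"]/2));E=np.linalg.inv(np.array(c["extrinsics"]))
    p=E[:3,:3]@P+E[:3,3];return c["cx"]-f*p[0]/p[2],c["cy"]+f*p[1]/p[2]
E
python3 - <<'E'
from h import *
np.set_printoptions(precision=4,suppress=True)
P={}
for k,a,b in [("ball",(274.6,183.9),(296.4,203.7)),("peg",(351.1,212.1),(348.7,169.1)),("hub",(329.1,192.9),(317.9,194.0))]:
    P[k],r=tri(a,b);print(k,P[k],r)
T=lambda u,v:(240+u/4-.1,135+v/4-.1)
# deck outline teeth tops z .067: opposite pairs average
t=[(187,183),(186,292),(250,378),(358,411),(465,372),(526,285),(521,178),(455,97),(352,66),(248,98)]
w=np.array([at("top",T(*x),.067) for x in t]);c=w.mean(0);print("teeth centre",c,np.linalg.norm(w-c,axis=1))
for z in(.058,.065): print(at("top",(329.1,192.9),z),at("side",(317.9,194.0),z))
d=P["ball"]-c;print("ball-c",d,np.hypot(*d[:2]));d=P["peg"]-c;print("peg-c",d,np.hypot(*d[:2]))
for n,uv,z in[("jarlid",(645,157),.114),("oil",(149,53),.07),("buf",(141,402),.07),("syr",(640,305),.01)]:print(n,at("top",T(*uv),z))
# bracket corners top z .095
for uv in[(83,187),(85,298)]:print("br",at("top",T(*uv),.0))
E
```

```text
ball [0.5117 0.0852 0.134 ] 0.00011300018346739858
peg [ 0.4566 -0.051   0.1077] 0.0003488669145284496
hub [ 0.5054 -0.0137  0.0653] 0.0007523235610132194
teeth centre [ 0.5036 -0.0127  0.067 ] [0.0863 0.0868 0.0869 0.0867 0.086  0.0867 0.0865 0.0858 0.086  0.0873]
[ 0.5067 -0.0139  0.058 ] [ 0.5081 -0.021   0.058 ]
[ 0.5051 -0.0138  0.065 ] [ 0.5059 -0.0141  0.065 ]
ball-c [0.0081 0.0979 0.067 ] 0.09821722778832052
peg-c [-0.0469 -0.0383  0.0407] 0.06058154489702197
jarlid [ 0.5213 -0.1488  0.114 ]
oil [0.6015 0.0839 0.07  ]
buf [0.4271 0.0942 0.07  ]
syr [ 0.4704 -0.1583  0.01  ]
br [ 0.5534  0.1279 -0.    ]
br [0.4934 0.1286 0.    ]
```

```bash
python3 -m pendant '{"linear":[[0.038,0.03,0],[0.036,0.032,0],[0.032,0.036,0],[0.032,0.036,0],[0.032,0.036,0]],"rot":[[0,0,-6.4],[0,0,-6.4],[0,0,0],[0,0,0],[0,0,0]],"hand":[0,0,0,0,0]}' 30
python3 - <<'E'
from h import *
T=lambda u,v:(240+u/4-.1,135+v/4-.1)
t=[(187,183),(186,292),(250,378),(358,411),(465,372),(526,285),(521,178),(455,97),(352,66),(248,98)]
c=np.array([.5045,-.0132]);a=[np.degrees(np.arctan2(*(at("top",T(*x),.067)[:2]-c)[::-1])) -85.8 for x in t]
print(np.round(np.mod(a,36),1))
E
```

```text
clock: 0.6
ee_pos: [0.3067, 0.33, 0.1931]
orientation: [3.133, 0.002, -0.055]
ft_force: [1.8, 1.2, 0.1]
gripper_width: 0.0127
[20.  20.6 19.4 19.3 20.  19.1 19.3 19.1 19.9 20.7]
```

```bash
python3 -m pendant '{"linear":[[0.031,0.039,0],[0.031,0.039,0],[0.031,0.039,0],[0.031,0.039,0],[0.031,0.039,0]],"rot":[[0,0,0],[0,0,0],[0,0,0],[0,0,0],[0,0,0]],"hand":[0,0,0,0,0]}'
python3 -m pendant '{"linear":[[0.029,0.035,0],[0.029,0.03,0],[0,0,0],[0,0,0],[0,0,0]],"rot":[[0,0,0],[0,0,0],[0,0,0],[0,0,0],[0,0,0]],"hand":[0,0,0,0,0]}'
```

```text
clock: 1.1
ee_pos: [0.4489, 0.1243, 0.1935]
orientation: [3.133, 0.004, -0.053]
ft_force: [0.5, 1.7, -0.6]
gripper_width: 0.0003
clock: 1.6
ee_pos: [0.5057, 0.0475, 0.1912]
orientation: [3.131, 0.009, -0.061]
ft_force: [-0.4, 0.1, 0.1]
gripper_width: -0.0001
```

```bash
python3 -m pendant '{"linear":[[0.003,0.008,0.0],[0,0,0.03],[0,0,0.03],[0,0,0.01],[0,0,0]],"rot":[[0,0,0],[0,0,0],[0,0,0],[0,0,0],[0,0,0]],"hand":[0,0,0,0,0]}'
python3 - <<'E'
import cv2,numpy as np
from h import *
t=robot.camera("top")[125:265,240:400,::-1];s=robot.camera("side")[115:285,230:390,::-1]
s=cv2.resize(s,None,fx=3,fy=3);t=cv2.resize(t,(400,510*140//210+0))
im=np.zeros((510,885,3),np.uint8);im[:t.shape[0],:400]=t;im[:,400:880]=s
cv2.imwrite("pics/c2.png",cv2.resize(im,None,fx=.9,fy=.9))
E
```

```text
clock: 2.1
ee_pos: [0.5074, 0.041, 0.1215]
orientation: [3.132, 0.004, -0.053]
ft_force: [0.5, 0.0, 0.1]
gripper_width: 0.0
```

View pics/c2.png

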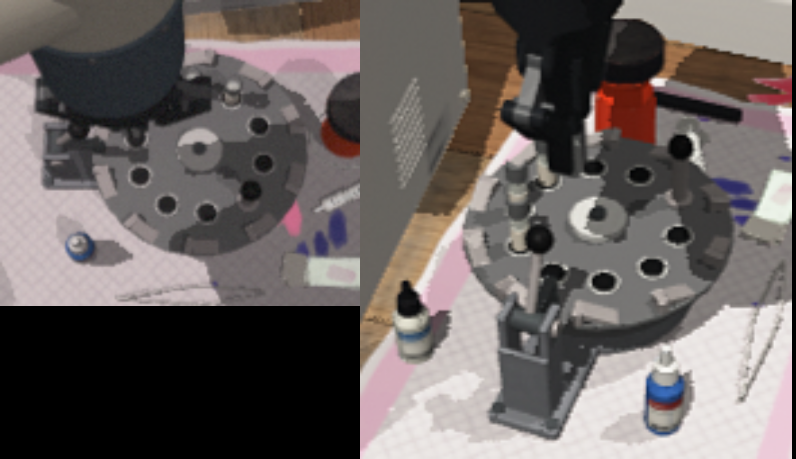

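The fingertip is over the deck, inside the pawl ball (ball at (540,238), fingertip at (572,165) in the montage), and everything is untouched. Pushing outward now.

```bash
python3 -m pendant '{"linear":[[0,-0.015,0],[0,-0.013,0],[0,-0.01,0],[0,-0.01,0],[0,-0.008,0]],"rot":[[0,0,0],[0,0,0],[0,0,0],[0,0,0],[0,0,0]],"hand":[0,0,0,0,0]}'
python3 -m pendant '{"linear":[[0,-0.008,0],[0,-0.006,0],[0,0,0],[0,0,0],[0,0,0]],"rot":[[0,0,0],[0,0,0],[0,0,0],[0,0,0],[0,0,0]],"hand":[0,0,0,0,0]}'
python3 - <<'E'
import cv2
from h import *
s=robot.camera("side")[115:285,230:390,::-1]
cv2.imwrite("pics/c3.png",cv2.resize(s,None,fx=3,fy=3))
print(proj("side",np.array([.5117,.0852,.134])),proj("side",np.array([.5157,.1394,.13])))
E
```

```text
clock: 2.7
ee_pos: [0.5145, 0.1024, 0.1274]
orientation: [3.136, -0.006, -0.052]
ft_force: [-0.3, 0.1, -0.1]
gripper_width: -0.0002
clock: 3.2
ee_pos: [0.5152, 0.1187, 0.1271]
orientation: [3.136, -0.006, -0.051]
ft_force: [0.3, -0.7, 0.2]
gripper_width: -0.0002
(np.float64(296.37058272196185), np.float64(203.696234187953)) (np.float64(283.031889657348), np.float64(228.64762248098424))
```

View pics/c3.png

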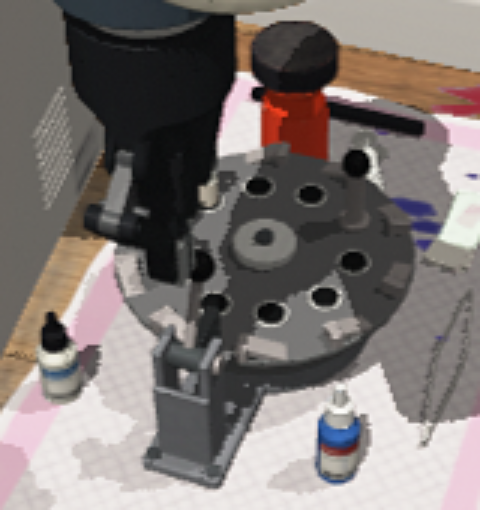

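Run:
```python
import cv2
from h import *
o=robot.get_obs();print(proj("side",o["ee_pos"]),proj("top",o["ee_pos"]),o["ee_pos"])
s=robot.camera("side")[165:245,250:340,::-1];t=robot.camera("top")[150:230,240:330,::-1]
cv2.imwrite("pics/c4.png",np.hstack([cv2.resize(x,(400,356),interpolation=2) for x in(s,t)]))
```

```text
(np.float64(287.8439881351155), np.float64(220.58319818855318)) (np.float64(256.6423338388254), np.float64(184.09942572855132)) [0.51516515 0.11867582 0.12716008]
```

View pics/c4.png

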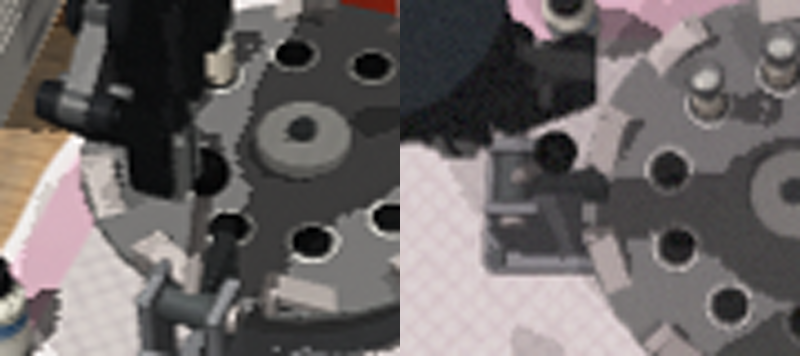

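Run:
```python
from h import *
for P,obs in[((.5074,.041,.1215),(307,178)),((.5152,.1187,.1272),(286,209))]:
    P=np.array(P);p=np.array(proj("side",P))
    J=np.array([(np.array(proj("side",P+e))-p)/10 for e in np.eye(3)*.01])
    print(p,obs,"px per mm x,y,z",J.round(2).tolist())
    for dz in(0,.01,.02,.03): print(dz,at("side",obs,P[2]+dz),proj("top",at("side",obs,P[2]+dz)))
```

```text
[307.29823544 191.7081103 ] (307, 178) px per mm x,y,z [[-0.55, -0.11], [-0.18, 0.39], [-0.02, -0.42]]
0 [0.51853359 0.00775294 0.1215    ] (np.float64(317.2421010503633), np.float64(179.5308930779837))
0.01 [0.51488175 0.01817951 0.1315    ] (np.float64(311.53765803481093), np.float64(180.40314256405742))
0.02 [0.51122991 0.02860609 0.1415    ] (np.float64(305.68391869731283), np.float64(181.2982205085336))
0.03 [0.50757806 0.03903267 0.1515    ] (np.float64(299.6749442623922), np.float64(182.217034991981))
[287.81692864 220.57257835] (286, 209) px per mm x,y,z [[-0.59, -0.13], [-0.21, 0.45], [-0.04, -0.43]]
0 [0.52661012 0.09514538 0.1272    ] (np.float64(269.3042658181752), np.float64(177.28753326291462))
0.01 [0.52277809 0.10412716 0.1372    ] (np.float64(263.7475032987174), np.float64(178.18456500899086))
0.02 [0.51894606 0.11310894 0.1472    ] (np.float64(258.0441082303991), np.float64(179.10526774170268))
0.03 [0.51511403 0.12209071 0.1572    ] (np.float64(252.18819897325568), np.float64(180.0505909379712))
```

The ball is still in its original place: top (274.9,184.2), side (296.5,204). The fingertip at side (286,209) is about 28 mm higher than the reported TCP, so it passed over the ball. I'll back off, go lower and check visually.

```bash
python3 -m pendant '{"linear":[[0,0,-0.012],[0,0.04,0],[0,0.036,0],[0,0,0],[0,0,0.008]],"rot":[[0,0,0],[0,0,0],[0,0,0],[0,0,0],[0,0,0]],"hand":[0,0,0,0,0]}'
python3 -m pendant '{"linear":[[0,0,0.01],[0,0,0.01],[0,0,0.01],[0,0,0],[0,0,0]],"rot":[[0,0,0],[0,0,0],[0,0,0],[0,0,0],[0,0,0]],"hand":[0,0,0,0,0]}'
python3 - <<'E'
import cv2
from h import *
o=robot.get_obs();print(o["ee_pos"],o["ft_force"],proj("side",o["ee_pos"]+[0,0,.028]))
s=robot.camera("side")[125:245,240:370,::-1]
cv2.imwrite("pics/c5.png",cv2.resize(s,None,fx=4,fy=4,interpolation=2))
E
```

```text
clock: 3.85
ee_pos: [0.5133, 0.0402, 0.1368]
orientation: [3.136, -0.012, -0.05]
ft_force: [-0.9, -0.7, -0.3]
gripper_width: -0.0002
clock: 4.35
ee_pos: [0.5125, 0.0417, 0.1022]
orientation: [3.136, -0.008, -0.048]
ft_force: [1.1, 0.0, 0.5]
gripper_width: 0.0001
[0.51253009 0.0417415  0.10222866] [1.06642148 0.0304971  0.47404382] (np.float64(304.14133430024225), np.float64(187.73866116553182))
```

View pics/c5.png

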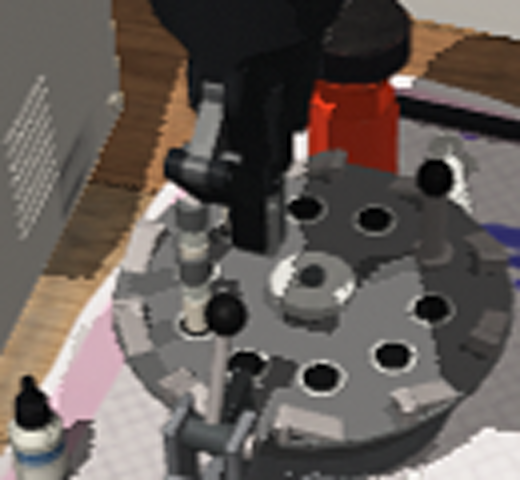

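The tip bottom is at side (302.5,187), matching "TCP + 28 mm", so its true height is about 0.130. The ball at (296.5,203.5) is in front of it. I'll go 8 mm lower and push.

```bash
python3 -m pendant '{"linear":[[0,0,0.008],[0,-0.012,0],[0,-0.012,0],[0,-0.01,0],[0,-0.008,0]],"rot":[[0,0,0],[0,0,0],[0,0,0],[0,0,0],[0,0,0]],"hand":[0,0,0,0,0]}'
python3 -m pendant '{"linear":[[0,-0.008,0],[0,-0.008,0],[0,-0.006,0],[0,0,0],[0,0,0]],"rot":[[0,0,0],[0,0,0],[0,0,0],[0,0,0],[0,0,0]],"hand":[0,0,0,0,0]}'
cat > dark.py <<'E'
import cv2
from h import *
a=np.array([.5045,-.0132]);u=np.array([.073,.997])
def lev(im,n="side"):
    g=cv2.cvtColor(im,cv2.COLOR_RGB2GRAY).astype(float)
    for d in(0,15,25,35,45,55,60):
        t=np.radians(d-25);r=.121+.055*np.sin(t);P=np.r_[a+r*u,.085+.055*np.cos(t)-.001]
        x,y=map(lambda v:int(round(v)),proj(n,P));print(d,(x,y),g[y-2:y+3,x-2:x+3].mean().round(0),end=" | ")
    print()
E
python3 - <<'E'
from dark import *
s=robot.camera("side");lev(s);lev(cv2.cvtColor(cv2.imread("pics/side0.png"),4));lev(robot.camera("top"),"top")
cv2.imwrite("pics/c6.png",cv2.resize(s[145:265,240:370,::-1],None,fx=4,fy=4,interpolation=2))
E
```

```text
clock: 4.9
ee_pos: [0.5164, 0.0855, 0.0956]
orientation: [3.134, -0.012, -0.048]
ft_force: [-0.1, -0.5, 0.5]
gripper_width: 0.0002
clock: 5.4
ee_pos: [0.5172, 0.112, 0.0948]
orientation: [3.135, -0.012, -0.046]
ft_force: [0.9, -0.0, 0.4]
gripper_width: 0.0002
0 (297, 203) 108.0 | 15 (293, 207) 59.0 | 25 (291, 211) 52.0 | 35 (288, 215) 18.0 | 45 (286, 220) 118.0 | 55 (284, 226) 26.0 | 60 (283, 229) 27.0 | 
0 (297, 203) 22.0 | 15 (293, 207) 58.0 | 25 (291, 211) 117.0 | 35 (288, 215) 109.0 | 45 (286, 220) 168.0 | 55 (284, 226) 103.0 | 60 (283, 229) 125.0 | 
0 (275, 184) 89.0 | 15 (267, 183) 39.0 | 25 (262, 183) 32.0 | 35 (257, 183) 32.0 | 45 (252, 183) 28.0 | 55 (247, 184) 27.0 | 60 (245, 184) 27.0 |
```

The side-image grey levels show the ball gone from the down position (22→108) and present at 55–60° (dark, 27), so the pawl is lifted. On to the peg.

```bash
python3 -m pendant '{"linear":[[0,0.006,-0.035],[-0.014,0.046,0],[-0.015,0.048,0],[-0.015,0.048,0],[-0.014,0.04,0]],"rot":[[0,0,0],[0,0,0],[0,0,0],[0,0,0],[0,0,0]],"hand":[0,0,0,0,0]}'
python3 -m pendant '{"linear":[[0,0.006,0],[0,0,0],[0,0,0],[0,0,0],[0,0,0]],"rot":[[0,0,0],[0,0,0],[0,0,0],[0,0,0],[0,0,0]],"hand":[0,0,0,0,0]}'
python3 - <<'E'
from dark import *
s=robot.camera("side");lev(s)
cv2.imwrite("pics/c7.png",cv2.resize(s[115:265,250:400,::-1],None,fx=4,fy=4,interpolation=2))
E
```

```text
clock: 6.0
ee_pos: [0.4503, -0.0753, 0.1316]
orientation: [3.134, -0.013, -0.041]
ft_force: [-0.3, 0.0, 0.3]
gripper_width: 0.0001
clock: 6.5
ee_pos: [0.4485, -0.0844, 0.1322]
orientation: [3.134, -0.014, -0.046]
ft_force: [-0.1, -0.4, -0.0]
gripper_width: 0.0
0 (297, 203) 90.0 | 15 (293, 207) 100.0 | 25 (291, 211) 103.0 | 35 (288, 215) 114.0 | 45 (286, 220) 174.0 | 55 (284, 226) 20.0 | 60 (283, 229) 22.0 |
```

View pics/c7.png

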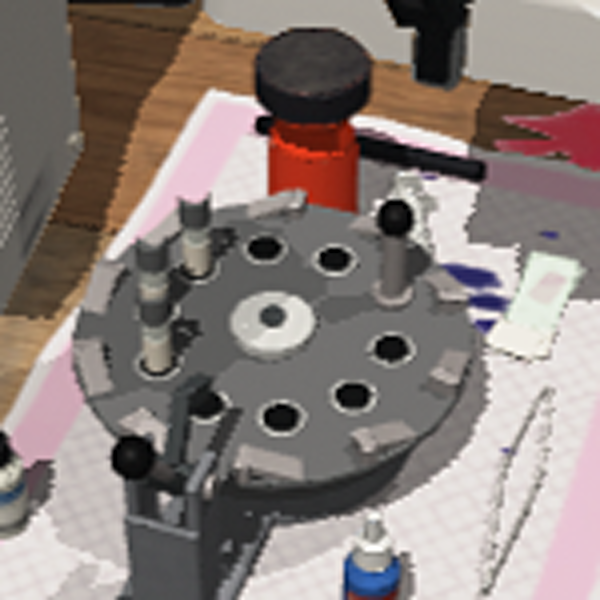

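The pawl is over (ball at crop (132,457)). The wheel is unmoved, peg ball at (396,218), and the fingertip at (437,80) is behind the peg. Now descend and push in small steps.

```bash
python3 -m pendant '{"linear":[[0,0,0.03],[0,0,0.022],[0,0,0.008],[0,0,0],[0,0,0]],"rot":[[0,0,0],[0,0,0],[0,0,0],[0,0,0],[0,0,0]],"hand":[0,0,0,0,0]}'
python3 -m pendant '{"linear":[[0,-0.006,0],[0,-0.006,0],[0,-0.006,0],[0,-0.004,0],[0,0,0]],"rot":[[0,0,0],[0,0,0],[0,0,0],[0,0,0],[0,0,0]],"hand":[0,0,0,0,0]}'
cat > peg.py <<'E'
from dark import *
def pegang(im,n="side",save=None):
    g=cv2.GaussianBlur(cv2.cvtColor(im,cv2.COLOR_RGB2GRAY),(5,5),0).astype(float)
    for d in range(226,166,-4):
        t=np.radians(d);P=np.r_[a+.062*np.array([np.cos(t),np.sin(t)]),.108]
        x,y=map(lambda v:int(round(v)),proj(n,P));print(d,(x,y),int(g[y,x]),end=" | ")
    print()
    if save:cv2.imwrite(save,cv2.resize(im[125:245,280:400,::-1],None,fx=4,fy=4,interpolation=2))
E
python3 - <<'E'
from peg import *
pegang(robot.camera("side"),save="pics/c8.png")
E
```

```text
clock: 7.05
ee_pos: [0.452, -0.0823, 0.0717]
orientation: [3.134, -0.016, -0.041]
ft_force: [-0.1, -0.1, 0.1]
gripper_width: 0.0002
clock: 7.55
ee_pos: [0.4519, -0.0611, 0.0749]
orientation: [3.128, -0.015, -0.04]
ft_force: [0.3, -0.5, 1.2]
gripper_width: 0.0002
226 (347, 166) 113 | 222 (348, 168) 57 | 218 (349, 169) 20 | 214 (350, 170) 24 | 210 (351, 172) 25 | 206 (352, 173) 17 | 202 (352, 175) 21 | 198 (352, 177) 55 | 194 (352, 178) 72 | 190 (352, 180) 79 | 186 (352, 181) 78 | 182 (352, 183) 77 | 178 (351, 185) 88 | 174 (350, 186) 96 | 170 (349, 188) 99 |
```

```bash
python3 -m pendant '{"linear":[[0,-0.005,0.002],[0,-0.005,0.001],[0,-0.004,0],[0,0,0],[0,0,0]],"rot":[[0,0,0],[0,0,0],[0,0,0],[0,0,0],[0,0,0]],"hand":[0,0,0,0,0]}'
python3 - <<'E'
from peg import *
pegang(cv2.cvtColor(cv2.imread("pics/side0.png"),4))
pegang(robot.camera("side"),save="pics/c9.png")
E
```

```text
clock: 8.1
ee_pos: [0.4489, -0.0515, 0.0754]
orientation: [3.118, -0.01, -0.038]
ft_force: [-1.1, -1.1, 0.9]
gripper_width: 0.0001
226 (347, 166) 32 | 222 (348, 168) 27 | 218 (349, 169) 24 | 214 (350, 170) 15 | 210 (351, 172) 43 | 206 (352, 173) 115 | 202 (352, 175) 106 | 198 (352, 177) 68 | 194 (352, 178) 59 | 190 (352, 180) 57 | 186 (352, 181) 56 | 182 (352, 183) 58 | 178 (351, 185) 72 | 174 (350, 186) 83 | 170 (349, 188) 105 | 
226 (347, 166) 89 | 222 (348, 168) 48 | 218 (349, 169) 27 | 214 (350, 170) 21 | 210 (351, 172) 13 | 206 (352, 173) 16 | 202 (352, 175) 26 | 198 (352, 177) 18 | 194 (352, 178) 14 | 190 (352, 180) 33 | 186 (352, 181) 60 | 182 (352, 183) 92 | 178 (351, 185) 98 | 174 (350, 186) 99 | 170 (349, 188) 97 |
```

View pics/c9.png

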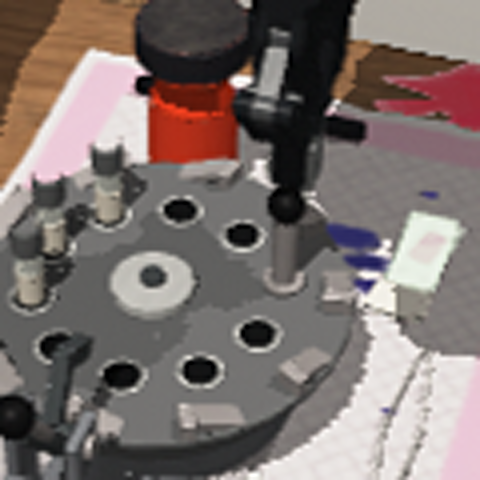

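Peg ball at crop (287,205), i.e. side (351.6,176.1): wheel angle about 199.5°, 19° of 36° done, with contact holding. Continuing.

```bash
python3 -m pendant '{"linear":[[0,-0.005,0.002],[0,-0.005,0.001],[0,-0.004,0],[0,-0.002,0],[0,0,0]],"rot":[[0,0,0],[0,0,0],[0,0,0],[0,0,0],[0,0,0]],"hand":[0,0,0,0,0]}'
python3 - <<'E'
from peg import *
pegang(robot.camera("side"),save="pics/c10.png")
E
```

```text
clock: 8.65
ee_pos: [0.4457, -0.0396, 0.0751]
orientation: [3.109, -0.003, -0.037]
ft_force: [-1.5, -1.7, 2.9]
gripper_width: 0.0002
226 (347, 166) 75 | 222 (348, 168) 41 | 218 (349, 169) 18 | 214 (350, 170) 14 | 210 (351, 172) 13 | 206 (352, 173) 13 | 202 (352, 175) 12 | 198 (352, 177) 10 | 194 (352, 178) 14 | 190 (352, 180) 25 | 186 (352, 181) 24 | 182 (352, 183) 14 | 178 (351, 185) 46 | 174 (350, 186) 80 | 170 (349, 188) 88 |
```

```bash
python3 -m pendant '{"linear":[[0,-0.004,0.001],[0,-0.003,0],[0,-0.001,0],[0,0,0],[0,0,0]],"rot":[[0,0,0],[0,0,0],[0,0,0],[0,0,0],[0,0,0]],"hand":[0,0,0,0,0]}'
python3 - <<'E'
from peg import *
pegang(robot.camera("side"),save="pics/c11.png")
E
```

```text
clock: 9.2
ee_pos: [0.4457, -0.0322, 0.0745]
orientation: [3.107, -0.002, -0.037]
ft_force: [-2.8, -1.5, 4.4]
gripper_width: 0.0001
226 (347, 166) 14 | 222 (348, 168) 15 | 218 (349, 169) 13 | 214 (350, 170) 13 | 210 (351, 172) 14 | 206 (352, 173) 13 | 202 (352, 175) 14 | 198 (352, 177) 13 | 194 (352, 178) 12 | 190 (352, 180) 13 | 186 (352, 181) 14 | 182 (352, 183) 20 | 178 (351, 185) 19 | 174 (350, 186) 14 | 170 (349, 188) 46 |
```

```bash
python3 -m pendant '{"linear":[[0,0.02,0],[0,0.01,0],[0,0,-0.03],[0,0,-0.04],[0,0,0]],"rot":[[0,0,0],[1.5,0,0],[0,0,0],[0,0,0],[0,0,0]],"hand":[0,0,0,0,0]}'
python3 - <<'E'
from peg import *
s=robot.camera("side");pegang(s);lev(s);t=robot.camera("top")
A=cv2.resize(t[135:265,240:400,::-1],None,fx=4,fy=4,interpolation=2);cv2.imwrite("pics/c12.png",A)
cv2.imwrite("pics/s12.png",s[:,:,::-1])
# phase of teeth+peg: polar-unwrapped tooth-ring profile (z=.067), side view, before/after
def ring(im,n):
    g=cv2.cvtColor(im,cv2.COLOR_RGB2GRAY).astype(np.float32);th=np.radians(np.arange(360))
    out=0
    for r in(.083,.087,.091):
        p=np.array([proj(n,np.r_[a+r*np.array([np.cos(x),np.sin(x)]),.067]) for x in th],np.float32)
        out=out+cv2.remap(g,p[:,:1],p[:,1:],1)[:,0]
    return out/3
for f in("pics/top0.png","now"):
    q=ring(t if f=="now" else cv2.cvtColor(cv2.imread(f),4),"top")
    q=q-cv2.blur(q.reshape(-1,1),(1,37))[:,0]
    sel=np.arange(360)
    for lo,hi in((0,360),(150,330)):
        m=(sel>=lo)&(sel<hi);z=(q[m]*np.exp(1j*2*np.pi*sel[m]/36)).sum();print(f,lo,hi,"phase deg",(np.angle(z)*36/2/np.pi-85.8)%36)
E
```

```text
clock: 9.75
ee_pos: [0.4463, -0.0604, 0.1452]
orientation: [3.139, -0.004, -0.038]
ft_force: [0.2, 1.0, 0.5]
gripper_width: 0.0001
226 (347, 166) 161 | 222 (348, 168) 161 | 218 (349, 169) 162 | 214 (350, 170) 160 | 210 (351, 172) 152 | 206 (352, 173) 135 | 202 (352, 175) 107 | 198 (352, 177) 108 | 194 (352, 178) 91 | 190 (352, 180) 33 | 186 (352, 181) 25 | 182 (352, 183) 24 | 178 (351, 185) 18 | 174 (350, 186) 14 | 170 (349, 188) 46 | 
0 (297, 203) 95.0 | 15 (293, 207) 88.0 | 25 (291, 211) 98.0 | 35 (288, 215) 95.0 | 45 (286, 220) 163.0 | 55 (284, 226) 25.0 | 60 (283, 229) 25.0 | 
pics/top0.png 0 360 phase deg 20.23421178021094
pics/top0.png 150 330 phase deg 19.744854654963376
now 0 360 phase deg 20.129446964308514
now 150 330 phase deg 21.155949391763826
```

View pics/c12.png

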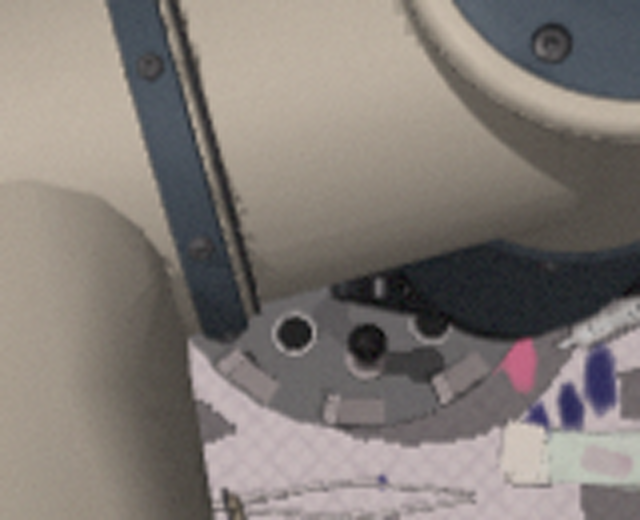

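Three visible teeth at crop (248,377), (355,411) and (462,378) sit almost exactly where their neighbours were before, and the peg ball is at (367,343). That is one notch, same phase. Cross-checking with the side view, then moving over the lever at height.

```bash
python3 - <<'E'
from dark import *
def ring(im):
    th=np.radians(np.arange(360));out=0
    for r in(.083,.087,.091):
        p=np.array([proj("side",np.r_[a+r*np.array([np.cos(x),np.sin(x)]),.067]) for x in th],np.float32)
        out=out+cv2.remap(im,p[:,:1],p[:,1:],1)[:,0]
    return out/3-cv2.blur((out/3).reshape(-1,1),(1,37))[:,0]
for f in("side0","s12"):
    q=ring(cv2.imread(f"pics/{f}.png",0).astype(np.float32));s=np.arange(360)
    for m in((s>100)&(s<244),(s>=260)|(s<68)):print(f,(np.angle((q[m]*np.exp(2j*np.pi*s[m]/36)).sum())*36/2/np.pi-85.8)%36)
E
python3 -m pendant '{"linear":[[0.012,-0.047,-0.005],[0.015,-0.047,0],[0.016,-0.047,0],[0.016,-0.047,0],[0.014,-0.042,0]],"rot":[[0,0,0],[0,0,0],[0,0,0],[0,0,0],[0,0,0]],"hand":[0,0,0,0,0]}'
```

```text
clock: 10.35
ee_pos: [0.5244, 0.1698, 0.139]
orientation: [3.14, 0.01, -0.048]
ft_force: [1.0, -1.0, -0.2]
gripper_width: 0.0001Traceback (most recent call last):
  File "<stdin>", line 9, in <module>
  File "<stdin>", line 5, in ring
  File "h.py", line 13, in proj
    c=robot.calibration(n);f=200/np.tan(np.radians(c["vertical_fov"]/2));E=np.linalg.inv(np.array(c["extrinsics"]))
ValueError: time passes only in moves, steps and waits
```

```bash
python3 -m pendant '{"linear":[[-0.007,-0.02,0],[0,0,0.015],[0,0,0.018],[0,0,0.01],[0,0,0]],"rot":[[0,0,0],[0,0,0],[0,0,0],[0,0,0],[0,0,0]],"hand":[0,0,0,0,0]}'
python3 - <<'E'
from dark import *
from functools import lru_cache
lev(robot.camera("side"))
c=robot.calibration("side");f=200/np.tan(np.radians(c["vertical_fov"]/2));E=np.linalg.inv(np.array(c["extrinsics"]))
def ring(im):
    th=np.radians(np.arange(360));out=0
    for r in(.083,.087,.091):
        P=np.c_[a[0]+r*np.cos(th),a[1]+r*np.sin(th),0*th+.067]@E[:3,:3].T+E[:3,3]
        p=np.c_[c["cx"]-f*P[:,0]/P[:,2],c["cy"]+f*P[:,1]/P[:,2]].astype(np.float32)
        out=out+cv2.remap(im,p[:,:1],p[:,1:],1)[:,0]
    return out/3-cv2.blur((out/3).reshape(-1,1),(1,37))[:,0]
s=np.arange(360)
for n in("side0","s12"):
    q=ring(cv2.imread(f"pics/{n}.png",0).astype(np.float32))
    for m in((s>100)&(s<244),(s>=260)|(s<68)):print(n,(np.angle((q[m]*np.exp(2j*np.pi*s[m]/36)).sum())*36/2/np.pi-85.8)%36)
E
```

```text
clock: 10.85
ee_pos: [0.5159, 0.1983, 0.085]
orientation: [3.137, 0.02, -0.042]
ft_force: [-0.3, 0.3, -0.7]
gripper_width: -0.0
0 (297, 203) 39.0 | 15 (293, 207) 42.0 | 25 (291, 211) 43.0 | 35 (288, 215) 96.0 | 45 (286, 220) 94.0 | 55 (284, 226) 13.0 | 60 (283, 229) 12.0 | 
side0 15.043587097242778
side0 26.37341504151776
s12 13.958710418646291
s12 25.14445509514583
```

The side view agrees: phase −1.1°, so about 37° turned. Now tip the lever back inward.

```bash
python3 -m pendant '{"linear":[[0,0.012,-0.008],[0,0.012,0],[0,0.012,0],[0,0.01,0],[0,0.008,0]],"rot":[[0,0,0],[0,0,0],[0,0,0],[0,0,0],[0,0,0]],"hand":[0,0,0,0,0]}'
python3 -m pendant '{"linear":[[0,0.008,0],[0,0.007,0],[0,0.006,0],[0,0,0],[0,0,0]],"rot":[[0,0,0],[0,0,0],[0,0,0],[0,0,0],[0,0,0]],"hand":[0,0,0,0,0]}'
```

```text
clock: 11.4
ee_pos: [0.517, 0.1453, 0.1013]
orientation: [-3.133, 0.009, -0.042]
ft_force: [-13.2, 14.2, 22.9]
gripper_width: -0.0002
clock: 11.9
ee_pos: [0.5179, 0.1237, 0.1087]
orientation: [-3.122, -0.002, -0.044]
ft_force: [0.1, 0.1, 0.0]
gripper_width: 0.0001
```

Run:
```python
from dark import *
s=robot.camera("side");lev(s)
cv2.imwrite("pics/c13.png",cv2.resize(s[125:265,240:380,::-1],None,fx=4,fy=4,interpolation=2))
lev(robot.camera("top"),"top")
```

```text
0 (297, 203) 62.0 | 15 (293, 207) 29.0 | 25 (291, 211) 56.0 | 35 (288, 215) 54.0 | 45 (286, 220) 147.0 | 55 (284, 226) 113.0 | 60 (283, 229) 121.0 | 
0 (275, 184) 77.0 | 15 (267, 183) 50.0 | 25 (262, 183) 90.0 | 35 (257, 183) 65.0 | 45 (252, 183) 50.0 | 55 (247, 184) 115.0 | 60 (245, 184) 138.0 |
```

View pics/c13.png

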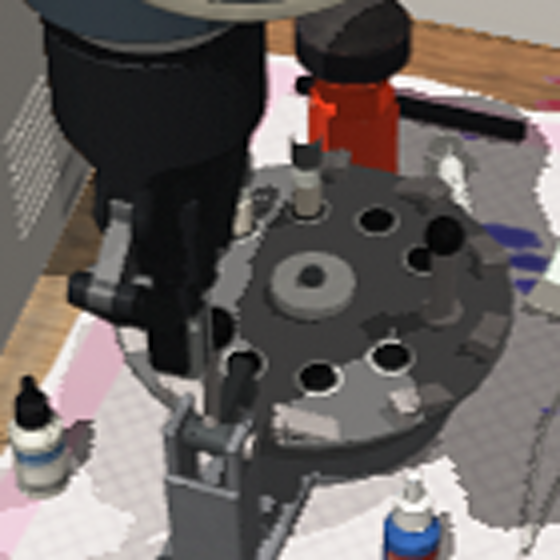

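Views are used up (12). The finger hides most of the lever. The ball appears near (295,206) and the peg at (351.2,183.8). I'll retract outward and up, then measure numerically.

```bash
python3 -m pendant '{"linear":[[0,-0.03,0],[0,-0.03,-0.02],[0,-0.045,-0.02],[-0.01,-0.045,-0.01],[-0.01,-0.045,0]],"rot":[[0,0,0],[0,0,0],[0,0,0],[0,0,0],[0,0,0]],"hand":[0,0,0,0,0]}'
python3 -m pendant '{"linear":[[-0.02,-0.04,0],[-0.02,-0.04,0],[0,0,0],[0,0,0],[0,0,0]],"rot":[[0,0,0],[0,0,0],[0,0,0],[0,0,0],[0,0,0]],"hand":[0,0,0,0,0]}'
cat > fin.py <<'E'
from dark import *
def lever_fit(im,n):
    # disc-template score of ball along pawl arc
    g=cv2.cvtColor(im,cv2.COLOR_RGB2GRAY).astype(np.float32);c=robot.calibration(n);out=[]
    for d in np.arange(-4,64,2.):
        t=np.radians(d-25);r=.121+.055*np.sin(t);x,y=proj(n,np.r_[a+r*u,.085+.055*np.cos(t)-.001])
        k=cv2.getRectSubPix(g,(15,15),(x,y));yy,xx=np.mgrid[-7:8,-7:8];R=np.hypot(xx,yy)
        out.append((float(k[(R>5.5)&(R<7.5)].mean()-k[R<4].mean()-k[R<4].std()),d))
    return [(int(s),d) for s,d in sorted(out)[::-1][:4]]
E
python3 - <<'E'
from fin import *
for n in("side","top"):
    im=robot.camera(n);cv2.imwrite(f"pics/{n}14.png",im[:,:,::-1]);im0=cv2.cvtColor(cv2.imread(f"pics/{n}0.png"),4)
    print(n,"now",lever_fit(im,n),"start",lever_fit(im0,n))
E
```

```text
clock: 12.5
ee_pos: [0.5063, 0.3197, 0.1612]
orientation: [-3.126, 0.003, -0.052]
ft_force: [1.2, 0.4, 0.7]
gripper_width: 0.0
clock: 13.0
ee_pos: [0.4663, 0.4108, 0.1585]
orientation: [-3.13, 0.006, -0.045]
ft_force: [-0.6, -0.4, -0.7]
gripper_width: -0.0001
side now [(0, np.float64(18.0)), (0, np.float64(-4.0)), (0, np.float64(16.0)), (0, np.float64(22.0))] start [(74, np.float64(2.0)), (74, np.float64(4.0)), (70, np.float64(0.0)), (66, np.float64(6.0))]
top now [(80, np.float64(2.0)), (76, np.float64(0.0)), (63, np.float64(4.0)), (43, np.float64(-2.0))] start [(78, np.float64(2.0)), (75, np.float64(0.0)), (62, np.float64(4.0)), (44, np.float64(-2.0))]
```

Run:
```python
import cv2,numpy as np
from h import robot
A,B=[cv2.imread(f"pics/top{i}.png",0).astype(np.float32) for i in(0,14)]
def shift(n,x,y,r=9):
    t=A[y-r:y+r+1,x-r:x+r+1];R=B[y-r-5:y+r+6,x-r-5:x+r+6]
    m=cv2.matchTemplate(R,t,5);_,v,_,l=cv2.minMaxLoc(m);print(n,"shift",l[0]-5,l[1]-5,"corr",round(v,2))
shift("pawlball",275,184,6)
for n,x,y in[("oil",277,151),("buffer",275,236),("jar",401,174),("syringe",400,211),("slides",388,248),("marker",427,190),("forceps",325,260)]:shift(n,x,y,10)
c=robot.calibration("top");f=200/np.tan(np.radians(c["vertical_fov"]/2));E=np.linalg.inv(np.array(c["extrinsics"]));s=np.arange(360);th=np.radians(s)
def pr(r,z,t):
    P=np.c_[.5045+r*np.cos(t),-.0132+r*np.sin(t),0*t+z]@E[:3,:3].T+E[:3,3]
    return np.c_[c["cx"]-f*P[:,0]/P[:,2],c["cy"]+f*P[:,1]/P[:,2]].astype(np.float32)
def samp(im,r,z):p=pr(r,z,th);return cv2.remap(im,p[:,:1],p[:,1:],1)[:,0]
for n,im in(("start",A),("now",B)):
    q=sum(samp(im,r,.067) for r in(.083,.087,.091))/3;q=q-cv2.blur(q.reshape(-1,1),(1,37))[:,0]
    print(n,[round(float((np.angle((q[m]*np.exp(2j*np.pi*s[m]/36)).sum())*36/2/np.pi-85.8)%36),2) for m in(s>=0,(s>=108)&(s<324))])
# whole-wheel rotation: correlate deck ring profiles (holes, tubes, peg)
def prof(im):return samp(im,.062,.058)+0
a,b=[prof(x)-prof(x).mean() for x in(A,B)]
k=[float(np.corrcoef(np.roll(a,-d),b)[0,1]) for d in range(25,48)];print("rotation cw deg",25+int(np.argmax(k)),round(max(k),2))
```

```text
pawlball shift 0 0 corr 1.0
oil shift 0 0 corr 1.0
buffer shift 0 0 corr 0.7
jar shift 0 0 corr 0.83
syringe shift 0 0 corr 1.0
slides shift 0 0 corr 1.0
marker shift 0 0 corr 1.0
forceps shift 0 0 corr 0.99
start [20.24, 19.7]
now [19.4, 18.67]
rotation cw deg 37 0.59
```

The pawl ball is back exactly at its start position, the wheel has turned 37° clockwise (one notch), the bystanders have not moved and the arm is clear. Handing in.

```bash
python3 -c "
from plant import robot
print(robot.job_done())"
```

```text
the job is handed in; nothing more can be done
None
```

The job is handed in at 13 s. With the closed fingertip I tipped the pawl lever outward until it stayed over, pushed the wheel back one notch by its peg, and tipped the lever back in. I grasped nothing.

**Last checks (top camera):**
- **Pawl:** the ball shows zero pixel shift from its starting pawl-down position, so the pawl is down in the new notch.
- **Wheel:** it turned about 37° clockwise. The teeth ended within about 1° of their starting phase, so it is one notch back.
- **Bystanders:** no pixel shift on any of the seven. The match was weaker for the buffer bottle (0.70) and the jar (0.83).
- **Arm:** clear of everything, with force readings at noise level.

**What failed or disagreed:**
- **First push missed:** it passed over the ball because the fingertips stood about 28 mm higher than the reported TCP. I saw this in the pictures, lowered the tool and repeated the push.
- **Force while tipping back:** one reading showed about 30 N, and it was gone by the next reading.
- **Side camera:** it could not confirm the final pawl position because the arm was in its line of sight. The top view alone decided that check.

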